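# Knock a brass stand-off home in the press-in fixture

### The job

Take the nylon mallet from the rubber pad and drive the leaning sprung punch of the press-in fixture down with the mallet's bottom face, held square to the punch, until the brass stand-off under it is pressed fully home in the circuit board. Then let the punch spring back up and stand the mallet upright on its bottom face on the rubber pad again. Do not bear on the fixture with the gripper itself, and leave the meter, spool and screwdriver where they are.

Things in the scene. Friction and masses are not known exactly. Their poses are not given: they have to be found in the camera images.
- fixture: Steel press-in fixture, fixed: base plate (180 x 150 x 12 mm, 70 mm in front of the origin to 110 mm behind) with a slanted bed (140 x 130 mm), on it a green circuit board; a dark column and arm at the bed's upper edge hold a guide sleeve (34 mm across) with the sprung punch, square to the bed. Origin under the base; z up, -x its front, to which the punch leans 32 degrees (to the robot's left).
- punch_head (a point): Centre of the flat top of the punch's round steel head (32 mm across, 12 mm thick, spring below), 169 mm above the bench and 31 mm in front of the fixture's origin when up; moves with the punch. z: punch axis, out of the head, 32 degrees from vertical to the fixture's front; y is level. Along this axis the sleeve's top is 30 mm below, the column's and arm's 36 mm.
- punch (a joint): Stroke of the punch in m: 0 up, grows as it is driven down along its axis, stop at 0.014. It meets the stand-off after about 5 mm and has it home at about 0.0125. The spring pushes it back up when let go; the whole drive takes about 14 N.
- standoff (a joint): How far the brass stand-off (10 mm across, under the punch) is pressed into the board, in m: starts at 0 to 0.0015, standing up to 8 mm proud of the board, and is fully home at 0.0075. It stays where it is pressed (about 6 N of friction).
- mallet: Mallet: white nylon block head (50 mm along x, 40 mm along y, 76 mm tall) with a round wooden handle (22 mm thick) leaving it along -x, 38 mm above the face, to 154 mm from the origin; about 0.4 kg. It stands on its bottom face, handle level. Origin at the centre of that (striking) face, z up through the head. The 40 mm width can be gripped from above.
- mallet_face (a point): Centre of the mallet's bottom (striking) face; axes as the mallet's.
- pad: Black rubber pad fixed on the bench, 180 x 180 x 6 mm, on which the mallet stands. Origin at the centre of its underside; its top is 6 mm above the bench.
- meter: Blue handheld meter lying on its back, 150 x 80 x 42 mm; bystander. Origin at the centre of its underside.
- spool: Aluminium-grey solder spool standing on end, 60 mm across, 46 mm high; bystander. Origin at the centre of its underside.
- screwdriver: Screwdriver with a black handle, lying on the bench beyond the work, roughly across it; bystander. Origin at its middle, underneath.

How it is judged:
On the way:
1. the mallet's bottom face, over the punch's head (centres within 25 mm) and square to the punch (within 17 degrees), has driven the stand-off home (to within 1.5 mm) (value of joint standoff above 0.006 m and distance between mallet_face and punch_head below 0.025 m and angle between the z axis of mallet_face and the z axis of punch_head, either way round below 0.3 rad).
At the end, for the whole second after the job is handed in: Stand-off at least 6 mm in (home is 7.5 mm), punch back up (under 4 mm down), mallet at rest on its bottom face on the pad, upright within 0.1 rad, at most 75 mm from the pad's centre along either side; meter, spool and screwdriver moved under 30 mm (value of joint standoff above 0.006 m and value of joint punch below 0.004 m and angle between mallet's own z axis and vertical below 0.1 rad and x of mallet in the frame of pad between -0.075 and 0.075 m and y of mallet in the frame of pad between -0.075 and 0.075 m and z of mallet in the frame of pad between 0.002 and 0.01 m and linear speed of mallet below 0.02 m/s and not (distance of meter from where it was at the start of the episode above 0.03 m) and not (distance of spool from where it was at the start of the episode above 0.03 m) and not (distance of screwdriver from where it was at the start of the episode above 0.03 m)); the robot touches nothing.
It fails at once if the meter is moved more than 30 mm (distance of meter from where it was at the start of the episode above 0.03 m).
It fails at once if the spool is moved more than 30 mm (distance of spool from where it was at the start of the episode above 0.03 m).
It fails at once if the screwdriver is moved more than 30 mm (distance of screwdriver from where it was at the start of the episode above 0.03 m).
It fails at once if the robot's arm or gripper itself bears on the fixture with more than 5 N (contact force between any of the fingers, the arm and fixture above 5 N).
It also fails if it takes over 51 s, if anything falls off the work surface, if the arm or the gripper's body presses on something with over 40 N, if the wrist force passes 120 N, or if a joint passes its speed limit or range.

### The arm

A 6-joint arm with a two-finger parallel gripper is mounted at the origin on the work surface. World frame = base frame: x ahead of the robot, y to its left, z up, the work surface at z = 0. Lengths are in m, angles in rad, forces in N, time in s.
With the tool pointing down it reaches from about 0.25 to 0.725 m from the base axis. Payload 4 kg.
Tool frame: the origin (TCP) lies at the very end of the fingers, on their centre line; the grasp point (between the pads) lies 19 mm behind it; z points along the fingers, y is the line along which they close (so a half turn about z gives the same grasp; the last joint's range is limited). The gripper opens to 85 mm and grips with 20 to 120 N. Pads are 22 mm wide; open, the fingers measure 114 mm over their backs; the gripper's body (76 mm by 85 mm) begins 54 mm behind the grasp point. The pads swing forward as they close: fully open they stand 13 mm farther back than shut.
Start: joints at [0, 0.241, 0.005, 1.335, 0, 1.571], TCP at [0.5, -0, 0.207] pointing down, gripper open.
Joint ranges: [-2.72, 2.72], [-1.05, 1.87], [-1.09, 1.28], [-1.99, 2.15], [-1.42, 1.44], [-3.14, 3.14]. Speed limits (rad/s): [2.79, 2.79, 3.14, 3.14, 3.14, 3.14].

### API

Orientations are given as a unit quaternion [w, x, y, z].
In Python, from cell import robot gives the robot as it stands. Calls block until the motion is done:
- robot.move_pose(position, orientation): joint-space move of the TCP to a pose.
- robot.move_l(position, vel=0.15, rotation=None, until_force=None): straight line of the TCP; rotation=None keeps the orientation; vel is the mean speed in m/s. With until_force (N) it stops when the force on the tool has changed by that much, and returns True; else False.
- robot.movej(angles): joint-space move.
- robot.move_gripper(opening): finger opening in m; the grip force is fixed at half the most; returns when the fingers have stopped.
- robot.hold(seconds).
- robot.inverse_kinematics(position, orientation): joint angles nearest the present ones, or None.
- robot.observe(): the state.
- robot.grab_frame(name): name is "scene" or "side" or "wrist"; returns the picture (384x512x3 uint8, blue, green, red); there is no depth.
- robot.get_calibration(name): a dict with "mtx" (3x3 intrinsics, pixels), "k1" (the pictures are not rectified: a ray, as slopes to the right and down, at radius r is drawn at 1 + k1 r^2 times it, then the intrinsics apply), "world_from_camera" (4x4, takes a point from camera to world coordinates). Camera axes: x right, y up, looking along -z (the intrinsics and any distortion apply to the point x, -y, -z); pixel columns grow to the right and rows downward; lengths in m; the calibration is good to about 2 mm. A picture is of the moment at which its call begins: read the wrist's pose just before it. get_calibration takes no time and is no camera call; for the wrist camera it gives the pose at the moment of the call.
A pose or a line that the arm cannot do raises robot.Unreachable and nothing moves.
- robot.finish_job(): hands the job in; it is judged then, once.
The state is a dict: "time": time; "qpos": joint angles; "joint_vel": joint speeds; "joint_efforts": joint torques, N m; "position": TCP position; "eef_rot": TCP orientation; "force": force on the tool from outside, world axes, zero at the start; "wrist_torque": the same for the moment, N m; "width": finger opening in m; "grasp_force": force on a finger pad.
Only numpy, scipy, OpenCV 4.12 (cv2) and the standard library are available. Lean on these libraries where they do the work, as an engineer would, in place of code of your own. Each camera call takes 0.05 s, during which the arm holds its last target. There are 200 camera calls.

## Working session

There is one attempt and no reset: what is moved stays moved. The work goes in short steps, each a Python script; the robot and the scene stay as the last script left them, time stands still between calls to the robot, and variables do not carry over. Pictures are saved under pics/ and viewed, at most 10 in all, crops included, and the job is handed in when it is done.

```bash
ls; mkdir -p pics
python3 - <<'E'
from cell import robot
import cv2
for n in ("scene","side"):
    cv2.imwrite(f"pics/{n}0.png",robot.grab_frame(n)); c=robot.get_calibration(n); print(n,c)
o=robot.observe(); print(o["time"],o["eef_rot"])
E
```

```text
pics
scene {'mtx': array([[499.58832626,   0.        , 256.72004899],
       [  0.        , 499.58832626, 192.21280804],
       [  0.        ,   0.        ,   1.        ]]), 'k1': 0.014301557838663137, 'world_from_camera': array([[ 0.67090123, -0.48770723,  0.55859932,  1.28947941],
       [ 0.74143305,  0.42798763, -0.51682069, -0.65026188],
       [ 0.01298359,  0.76089963,  0.64873968,  0.91214719],
       [ 0.        ,  0.        ,  0.        ,  1.        ]])}
side {'mtx': array([[469.38291724,   0.        , 247.66085561],
       [  0.        , 469.38291724, 193.86884088],
       [  0.        ,   0.        ,   1.        ]]), 'k1': -0.02993230742028398, 'world_from_camera': array([[ 0.91165903,  0.22463116, -0.34412013,  0.22106903],
       [-0.41059782,  0.53244073, -0.74021369, -0.8008827 ],
       [ 0.01694851,  0.81611746,  0.57763746,  0.72230582],
       [ 0.        ,  0.        ,  0.        ,  1.        ]])}
0.1 [-6.71133805e-04  7.07108952e-01  7.07103961e-01 -6.84368245e-04]
```

View pics/scene0.png

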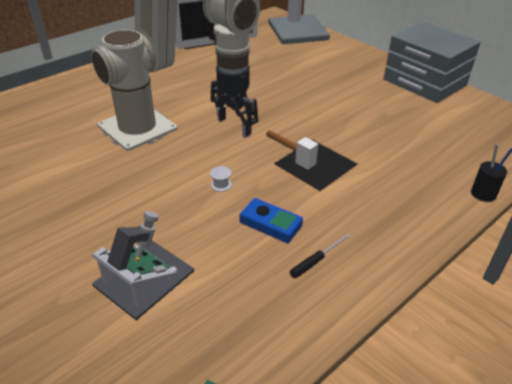

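View pics/side0.png

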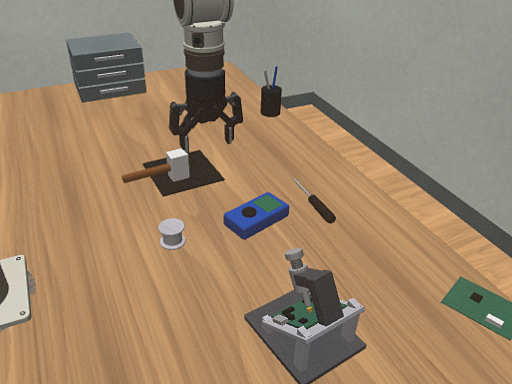

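Run:
```python
import cv2,numpy as np
def crop(n,x,y,w,h,s):
    im=cv2.imread(f"pics/{n}0.png")[y:y+h,x:x+w]
    im=cv2.resize(im,None,fx=s,fy=s,interpolation=cv2.INTER_CUBIC)
    for k in range(0,w,10):
        cv2.line(im,(k*s,0),(k*s,8 if (x+k)%50 else 20),(0,0,255),1)
        if (x+k)%20==0: cv2.putText(im,str(x+k),(k*s,32),0,.4,(0,0,255))
    for k in range(0,h,10):
        cv2.line(im,(0,k*s),(8 if (y+k)%50 else 20,k*s),(0,0,255),1)
        if (y+k)%20==0: cv2.putText(im,str(y+k),(10,k*s+4),0,.4,(0,0,255))
    return im
cv2.imwrite("pics/fix.png",np.hstack([crop("scene",80,200,130,120,3),crop("side",240,245,130,140,3)[:360]]))
cv2.imwrite("pics/mal.png",np.hstack([crop("scene",260,120,100,75,4),crop("side",115,140,115,75,4)[:, :400]]))
```

```text
(no output)
```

View pics/fix.png

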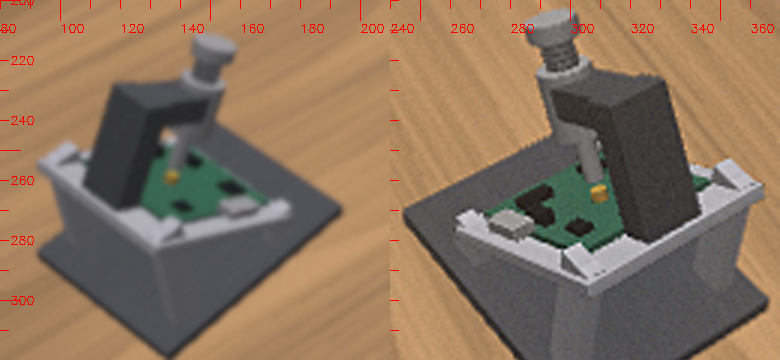

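View pics/mal.png

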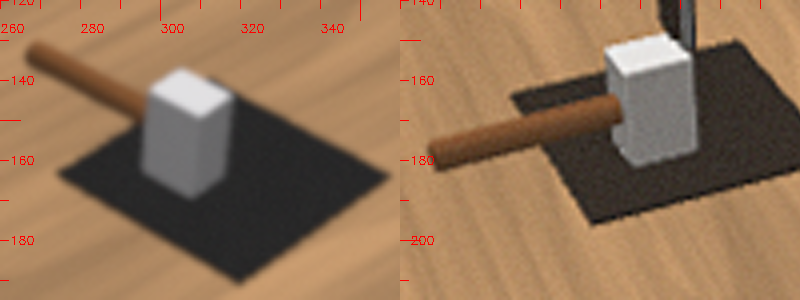

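```bash
cat > vis.py <<'E'
import numpy as np,cv2
from cell import robot
from scipy.optimize import least_squares
def proj(n,P,cal=None):
    c=cal or robot.get_calibration(n); T=np.linalg.inv(c["world_from_camera"])
    q=np.atleast_2d(P)@T[:3,:3].T+T[:3,3]; s=np.c_[q[:,0]/-q[:,2],-q[:,1]/-q[:,2]]
    s=s*(1+c["k1"]*(s**2).sum(1,keepdims=True)); K=c["mtx"]
    return s*[K[0,0],K[1,1]]+[K[0,2],K[1,2]]
def back(n,uv,z):
    f=lambda p:(proj(n,[p[0],p[1],z])[0]-uv)
    return least_squares(f,[.5,0]).x
def tri(obs):
    f=lambda p:np.concatenate([proj(n,p)[0]-uv for n,uv in obs])
    r=least_squares(f,[.5,0,.1]); return r.x,np.abs(r.fun).max()
def fit(obs,x0):   # obs: (view, local pt, uv); pose x,y,yaw, z=0
    def f(p):
        c,s=np.cos(p[2]),np.sin(p[2]); R=np.array([[c,-s,0],[s,c,0],[0,0,1]])
        return np.concatenate([proj(n,R@np.array(l)+[p[0],p[1],0])[0]-uv for n,l,uv in obs])
    r=least_squares(f,x0,loss="soft_l1"); return r.x,f(r.x).reshape(-1,2)
E
python3 - <<'E'
from vis import *
p=lambda *a:print(*[np.round(x,3) if not isinstance(x,str) else x for x in a])
p("head",*tri([("scene",(151.3,214)),("side",(294,252.3))]))
for uv in [(92.7,284),(136,317),(194.3,269.5)]: p("plate sc",back("scene",uv,.012))
for uv in [(244.7,316),(365.7,344.3),(303,381)]: p("plate si",back("side",uv,.012))
for uv in [(305,137),(296.5,145),(309,149.5),(318.3,144)]: p("mtop sc",back("scene",uv,.082))
for uv in [(295.8,163),(307.8,169.8),(316.8,163.5)]: p("mbot sc",back("scene",uv,.006))
for uv in [(166.3,153),(168.8,158.8),(187.5,153),(181.3,148.8)]: p("mtop si",back("side",uv,.082))
for uv in [(173.3,181.5),(189.3,177.5)]: p("mbot si",back("side",uv,.006))
p("hend",back("scene",(268.8,133),.044),back("side",(124,179),.044))
for uv in [(274.3,163.5),(320,191),(357.3,164.3)]: p("pad sc",back("scene",uv,.006))
for uv in [(142.8,164),(200,150.3),(163,196.3)]: p("pad si",back("side",uv,.006))
E
```

```text
head [ 0.554 -0.281  0.168] 0.895
plate sc [ 0.507 -0.428]
plate sc [ 0.649 -0.403]
plate sc [ 0.625 -0.231]
plate si [ 0.472 -0.258]
plate si [ 0.648 -0.406]
plate si [ 0.506 -0.425]
mtop sc [0.483 0.286]
mtop sc [0.495 0.238]
mtop sc [0.534 0.249]
mtop sc [0.533 0.289]
mbot sc [0.486 0.251]
mbot sc [0.533 0.254]
mbot sc [0.53  0.297]
mtop si [0.479 0.277]
mtop si [0.477 0.246]
mtop si [0.532 0.256]
mtop si [0.523 0.283]
mbot si [0.484 0.249]
mbot si [0.531 0.251]
hend [0.356 0.26 ] [0.356 0.255]
pad sc [0.446 0.2  ]
pad sc [0.623 0.209]
pad sc [0.613 0.385]
pad si [0.43  0.371]
pad si [0.608 0.382]
pad si [0.439 0.193]
```

```bash
cat >> vis.py <<'E'
from scipy.spatial.transform import Rotation as Rn
def quat(R): q=Rn.from_matrix(R).as_quat(); return np.r_[q[3],q[:3]]
def Rz(a): return Rn.from_euler("z",a).as_matrix()
def tool(Rm,s=1): return np.c_[-s*Rm[:,0],s*Rm[:,1],-Rm[:,2]]   # tool axes from mallet axes
def punchR(yaw,psi):  # mallet rotation square to punch, psi turns about the punch axis; psi=0: mallet y toward fixture -x... 
    return Rz(yaw)@Rn.from_euler("y",-np.radians(32)).as_matrix()@Rz(psi)
E
python3 - <<'E'
from vis import *
S,D="scene","side"
m,r=fit([(S,(-.025,.02,.082),(305,137)),(S,(-.025,-.02,.082),(296.5,145)),(S,(.025,-.02,.082),(309,149.5)),(S,(.025,.02,.082),(318.3,144)),
(S,(-.025,-.02,.006),(295.8,163)),(S,(.025,-.02,.006),(307.8,169.8)),(S,(.025,.02,.006),(316.8,163.5)),
(D,(-.025,.02,.082),(166.3,153)),(D,(-.025,-.02,.082),(168.8,158.8)),(D,(.025,-.02,.082),(187.5,153)),(D,(.025,.02,.082),(181.3,148.8)),
(D,(-.025,-.02,.006),(173.3,181.5)),(D,(.025,-.02,.006),(189.3,177.5)),(S,(-.154,0,.044),(268.8,133)),(D,(-.154,0,.044),(124,179))],[.5,.26,0])
print("mallet",m.round(4),np.abs(r).max(1).round(1))
h=.09
p,r=fit([(S,(-h,-h,.006),(274.3,163.5)),(S,(h,-h,.006),(320,191)),(S,(h,h,.006),(357.3,164.3)),(D,(-h,h,.006),(142.8,164)),(D,(h,h,.006),(200,150.3)),(D,(-h,-h,.006),(163,196.3))],[.52,.29,0])
print("pad",p.round(4),np.abs(r).max(1).round(1))
f,r=fit([(S,(.11,-.075,.012),(92.7,284)),(S,(.11,.075,.012),(136,317)),(S,(-.07,.075,.012),(194.3,269.5)),
(D,(-.07,-.075,.012),(244.7,316)),(D,(.11,.075,.012),(365.7,344.3)),(D,(.11,-.075,.012),(303,381)),(S,(-.031,0,.169),(151.3,214)),(D,(-.031,0,.169),(294,252.3))],[.56,-.31,-1.4])
print("fix",f.round(4),r.round(1).tolist())
np.savez("est.npz",m=m,p=p,f=f)
head=np.r_[f[:2],0]+Rz(f[2])@[-.031,0,.169]; print("head",head)
for s in (1,-1):
  q=robot.inverse_kinematics(np.r_[m[:2],.036],quat(tool(Rz(m[2]),s)));print(s,"grasp",q is not None and np.round(q,2))
  for psi in np.arange(0,6.28,.524):
    R=punchR(f[2],psi); q=robot.inverse_kinematics(head+R[:,2]*.030,quat(tool(R,s))); q2=robot.inverse_kinematics(head+R[:,2]*.09,quat(tool(R,s)))
    if q is not None and q2 is not None: print(s,round(psi,2),R[:,0].round(2),np.round(q,2),np.round(q2,2))
E
```

```text
mallet [0.507  0.2703 0.0814] [0.5 3.  0.7 0.7 1.2 0.2 0.8 2.  2.2 1.  2.  0.3 0.8 1.1 1.2]
pad [0.5266 0.2918 0.0625] [1.7 0.5 0.5 0.9 1.  0.9]
fix [ 0.5593 -0.3095 -1.4067] [[-1.6, -0.5], [-0.6, 1.4], [0.0, -1.3], [-0.5, -2.3], [1.5, -0.8], [0.2, 3.3], [0.5, 0.3], [-0.6, -2.0]]
head [ 0.55418923 -0.27888135  0.169     ]
1 grasp [ 0.49  0.51 -0.06  1.    0.    0.41]
1 0.0 [ 0.14 -0.84  0.53] [-0.17  0.3  -0.09  0.98 -0.52  1.18] [-0.12  0.25 -0.01  1.13 -0.53  1.24]
1 0.52 [ 0.61 -0.64  0.46] [-0.17  0.3  -0.09  0.98 -0.52  0.65] [-0.12  0.25 -0.01  1.13 -0.53  0.72]
1 1.05 [ 0.92 -0.28  0.26] [-0.17  0.3  -0.09  0.98 -0.52  0.13] [-0.12  0.25 -0.01  1.13 -0.53  0.2 ]
1 1.57 [ 0.99  0.16 -0.  ] [-0.17  0.3  -0.09  0.98 -0.52 -0.39] [-0.12  0.25 -0.01  1.13 -0.53 -0.33]
1 2.1 [ 0.78  0.56 -0.27] [-0.17  0.3  -0.09  0.98 -0.52 -0.92] [-0.12  0.25 -0.01  1.13 -0.53 -0.85]
1 2.62 [ 0.37  0.81 -0.46] [-0.17  0.3  -0.09  0.98 -0.52 -1.44] [-0.12  0.25 -0.01  1.13 -0.53 -1.38]
1 3.14 [-0.14  0.84 -0.53] [-0.17  0.3  -0.09  0.98 -0.52 -1.97] [-0.12  0.25 -0.01  1.13 -0.53 -1.9 ]
1 3.67 [-0.
[... 1096 characters left out ...]
 [-0.17  0.3  -0.09  0.98 -0.52  1.7 ] [-0.12  0.25 -0.01  1.13 -0.53  1.77]
-1 3.14 [-0.14  0.84 -0.53] [-0.17  0.3  -0.09  0.98 -0.52  1.18] [-0.12  0.25 -0.01  1.13 -0.53  1.24]
-1 3.67 [-0.62  0.64 -0.46] [-0.17  0.3  -0.09  0.98 -0.52  0.65] [-0.12  0.25 -0.01  1.13 -0.53  0.72]
-1 4.19 [-0.92  0.27 -0.26] [-0.17  0.3  -0.09  0.98 -0.52  0.13] [-0.12  0.25 -0.01  1.13 -0.53  0.19]
-1 4.72 [-0.99 -0.17  0.  ] [-0.17  0.3  -0.09  0.98 -0.52 -0.4 ] [-0.12  0.25 -0.01  1.13 -0.53 -0.33]
-1 5.24 [-0.78 -0.56  0.27] [-0.17  0.3  -0.09  0.98 -0.52 -0.92] [-0.12  0.25 -0.01  1.13 -0.53 -0.85]
-1 5.76 [-0.37 -0.81  0.46] [-0.17  0.3  -0.09  0.98 -0.52 -1.44] [-0.12  0.25 -0.01  1.13 -0.53 -1.38]
```

Run:
```python
from vis import *
e=np.load("est.npz"); m=e["m"]; yaw=.07; R=Rz(yaw); q=quat(tool(R)); g=np.r_[m[:2],0]+R@[-.005,0,0]
robot.move_pose(g+[0,0,.15],q); robot.move_l(g+[0,0,.036],vel=.12); robot.move_gripper(.03)
o=robot.observe(); print(o["time"],o["width"],o["grasp_force"],o["position"])
robot.move_l(g+[0,0,.30],vel=.2)
o=robot.observe(); print(o["time"],o["width"],o["force"],o["wrist_torque"])
a=robot.grab_frame("side")[:260,60:330]; b=robot.grab_frame("scene")[:260,190:460]
cv2.imwrite("pics/lift.png",cv2.resize(np.hstack([a,b]),None,fx=1.48,fy=1.48))
```

```text
2.7583 0.039244302369214834 61.705302000045776 [0.50262703 0.26998222 0.03678818]
4.225 0.039117391090836236 [-0.2104191   0.73414698 -4.67066179] [-0.00687675 -0.06478499 -0.00663636]
```

View pics/lift.png

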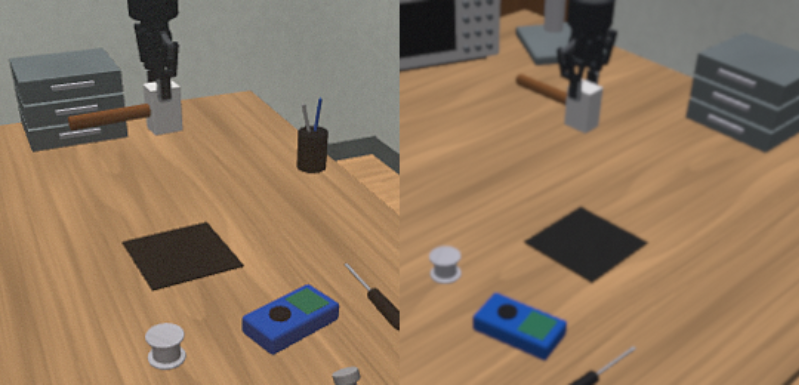

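Run:
```python
from vis import *
e=np.load("est.npz"); f=e["f"]; o=robot.observe()
t=o["position"]+Rz(.07)@[-.149,0,.008]; print("tip pred",proj("side",t),proj("scene",t))
head=np.r_[f[:2],0]+Rz(f[2])@[-.031,0,.169]; R=punchR(f[2],np.pi/2)
T=lambda d: head+R@np.array([-.005,0,.030+d])
robot.move_pose(T(.10),quat(tool(R))); robot.move_l(T(.03),vel=.1)
o=robot.observe(); print(o["time"],o["force"],o["wrist_torque"],o["position"]-T(.03))
fc=head+R[:,2]*.03
print("pred head/face px",proj("side",[head,fc])-[220,160],proj("scene",[head,fc])-[80,130])
a=robot.grab_frame("side")[160:330,220:353]; b=robot.grab_frame("scene")[130:300,80:213]
cv2.imwrite("pics/pre.png",cv2.resize(np.hstack([a,b]),None,fx=3,fy=3))
```

```text
tip pred [[106.97803295  82.60291847]] [[270.48108156  53.18363996]]
6.8583 [-0.29168162 -0.86112167 -3.77992391] [1.04484994 0.1658439  0.03230723] [0.00043856 0.00015899 0.00057374]
pred head/face px [[73.37549601 90.33852705]
 [68.79845558 74.23791149]] [[71.83040411 84.2909665 ]
 [75.90003189 71.75302425]]
```

View pics/pre.png

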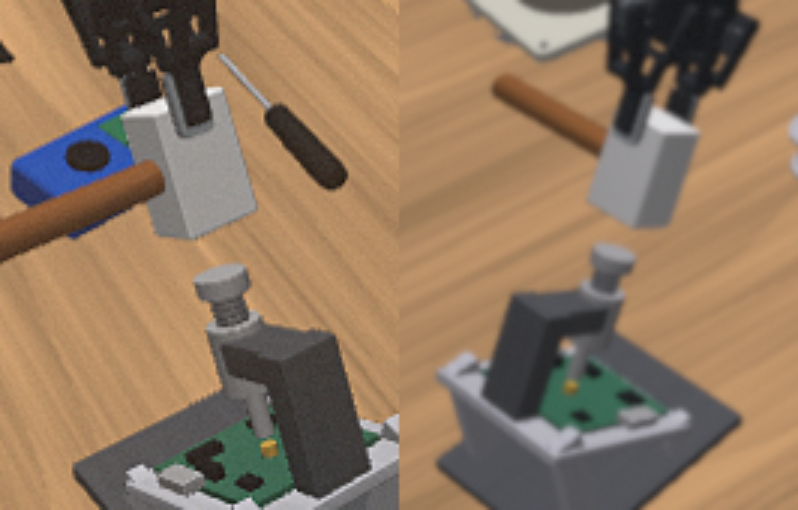

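The mallet is square above the head. The head centre is at about (222,272) in the side half and (612,250) in the scene half, within 1 px of prediction. I'll drive it now.

Run:
```python
from vis import *
e=np.load("est.npz"); f=e["f"]
head=np.r_[f[:2],0]+Rz(f[2])@[-.031,0,.169]; R=punchR(f[2],np.pi/2)
T=lambda d: head+R@np.array([-.005,0,.030+d])
f0=robot.observe()["force"]
def st(l):
    o=robot.observe(); d=R.T@(np.array(o["position"])-T(0)); print(l,round(o["time"],2),"d mm",(d*1e3).round(2),"F",(R.T@(o["force"]-f0)).round(1),"tq",np.round(o["wrist_torque"],2),o["width"])
print(robot.move_l(T(-.008),vel=.03,until_force=2)); st("contact")
print(robot.move_l(T(-.022),vel=.015,until_force=25)); st("drive")
a=robot.grab_frame("side")[160:330,220:353]; b=robot.grab_frame("scene")[130:300,80:213]
cv2.imwrite("pics/down.png",cv2.resize(np.hstack([a,b]),None,fx=3,fy=3))
```

```text
True
contact 7.92 d mm [-0.94  1.52 -2.77] F [ 0.2 -1.8  3.3] tq [ 0.68 -0.06  0.09] 0.038748903244766805
True
drive 8.68 d mm [ -1.19   2.28 -11.61] F [-2.4 -1.8 11. ] tq [ 0.45  0.34 -0.24] 0.03865375594501549
```

View pics/down.png

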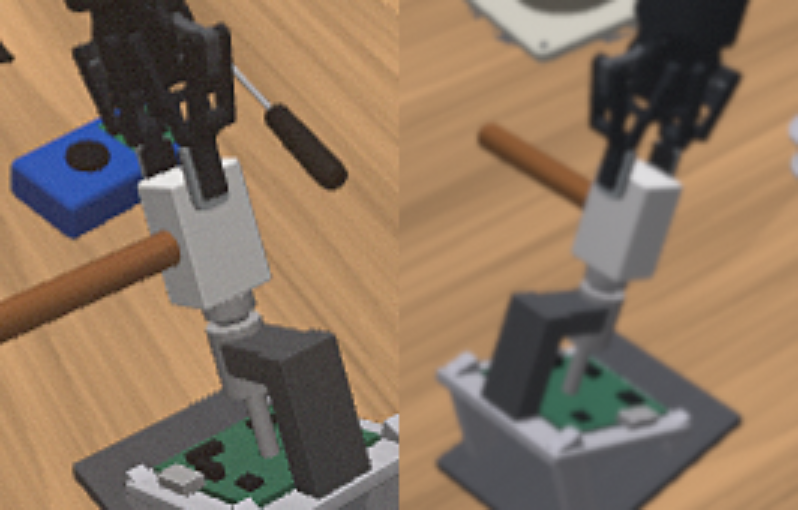

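The brass is hidden and the punch is mostly down, but the force stop may have fired early on a transient. I'll press further.

Run:
```python
from vis import *
e=np.load("est.npz"); f=e["f"]
head=np.r_[f[:2],0]+Rz(f[2])@[-.031,0,.169]; R=punchR(f[2],np.pi/2)
T=lambda d: head+R@np.array([-.005,0,.030+d])
def st(l):
    o=robot.observe(); d=R.T@(np.array(o["position"])-T(0)); print(l,round(o["time"],2),"d mm",(d*1e3).round(2),"F",(R.T@np.array(o["force"])).round(1),"tq",np.round(o["wrist_torque"],2))
st("now")
for d in (-.0135,-.015,-.0165,-.018,-.0195,-.021):
    hit=robot.move_l(T(d),vel=.008,until_force=15); robot.hold(.15); st((d,hit))
    if (R.T@np.array(robot.observe()["force"]))[2]>28: break
a=robot.grab_frame("side")[220:310,270:370]; b=robot.grab_frame("scene")[190:280,110:210]
cv2.imwrite("pics/down2.png",cv2.resize(np.hstack([a,b]),None,fx=4,fy=4,interpolation=cv2.INTER_CUBIC))
```

```text
now 8.78 d mm [ -1.2    2.29 -11.6 ] F [-0.9 -0.   7. ] tq [ 0.5   0.35 -0.21]
(-0.0135, True) 9.37 d mm [ -1.16   2.16 -11.58] F [-2.1 -0.3  6. ] tq [ 0.16  0.24 -0.24]
(-0.015, True) 9.88 d mm [ -1.16   2.05 -11.55] F [-2.3  0.2  5.4] tq [ 0.25  0.3  -0.23]
(-0.0165, True) 10.39 d mm [ -1.2    2.03 -11.57] F [-2.  -0.   6.5] tq [ 0.26  0.22 -0.19]
(-0.018, True) 10.94 d mm [ -1.22   2.   -11.54] F [-0.5 -0.3  5.9] tq [ 0.3   0.16 -0.23]
(-0.0195, True) 11.53 d mm [ -1.2    1.99 -11.53] F [-1.1  0.3  4.3] tq [ 0.28  0.2  -0.18]
(-0.021, True) 12.16 d mm [ -1.23   1.98 -11.53] F [-1.6 -0.6  4.4] tq [ 0.33  0.19 -0.17]
```

View pics/down2.png

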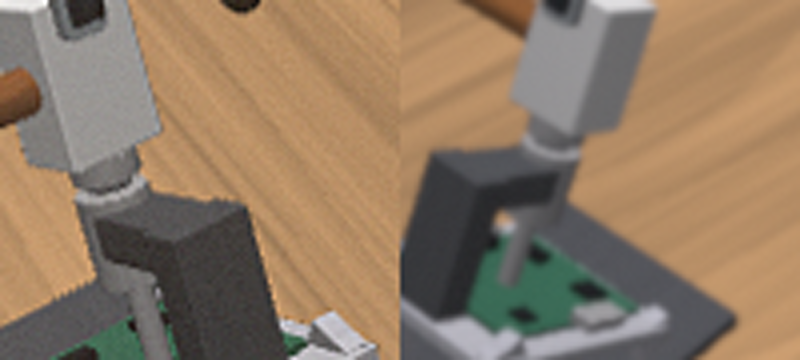

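Run:
```python
from vis import *
e=np.load("est.npz"); f=e["f"]
head=np.r_[f[:2],0]+Rz(f[2])@[-.031,0,.169]; R=punchR(f[2],np.pi/2)
for n,c,pre,now in (("side",(-.025,-.02),(283.3,239.3),(288,264)),("scene",(.025,-.02),(160,205.7),(154.5,224))):
  for l,uv in (("pre",pre),("now",now)):
    r=least_squares(lambda p:proj(n,head+R@np.r_[c[0]+p[1],c[1],p[0]])[0]-uv,[0,0]); print(n,l,(r.x*1e3).round(1))
  print(n,"head up",proj(n,head).round(1),"sleeve",proj(n,head-R[:,2]*.03).round(1))
```

```text
side pre [31.5 -0.2]
side now [-11.2  -4.6]
side head up [[293.4 250.3]] sleeve [[297.9 266.3]]
scene pre [35.7  5.1]
scene now [-6.4  6.4]
scene head up [[151.8 214.3]] sleeve [[147.8 226.7]]
```

The stop is hard: 15 N more gives no motion. The face is about 12.3 mm below the raised head height, which matches the home stroke. Next I'll retract and put the mallet back.

Run:
```python
from vis import *
e=np.load("est.npz"); f=e["f"]
head=np.r_[f[:2],0]+Rz(f[2])@[-.031,0,.169]; R=punchR(f[2],np.pi/2)
T=lambda d: head+R@np.array([-.005,0,.030+d])
robot.move_l(T(.10),vel=.1)
a=robot.grab_frame("side")[220:310,270:370]; b=robot.grab_frame("scene")[190:280,110:210]
Rm=Rz(.07); g=np.array([.513,.277,0])
robot.move_pose(g+[0,0,.25],quat(tool(Rm)))
robot.move_l(g+[0,0,.06],vel=.15)
robot.hold(.3)
c=robot.grab_frame("side")[110:200,110:210]; d=robot.grab_frame("scene")[100:190,260:360]
print(robot.move_l(g+[0,0,.033],vel=.03,until_force=4)); o=robot.observe(); print(o["time"],o["position"],o["force"],o["wrist_torque"])
cv2.imwrite("pics/back.png",cv2.resize(np.vstack([np.hstack([a,b]),np.hstack([c,d])]),None,fx=3.3,fy=3.3,interpolation=cv2.INTER_CUBIC))
```

```text
True
17.875 [0.51266789 0.27677386 0.03678075] [ 0.22776179 -0.54522712  4.93819053] [0.11004103 0.09917822 0.03689769]
```

View pics/back.png

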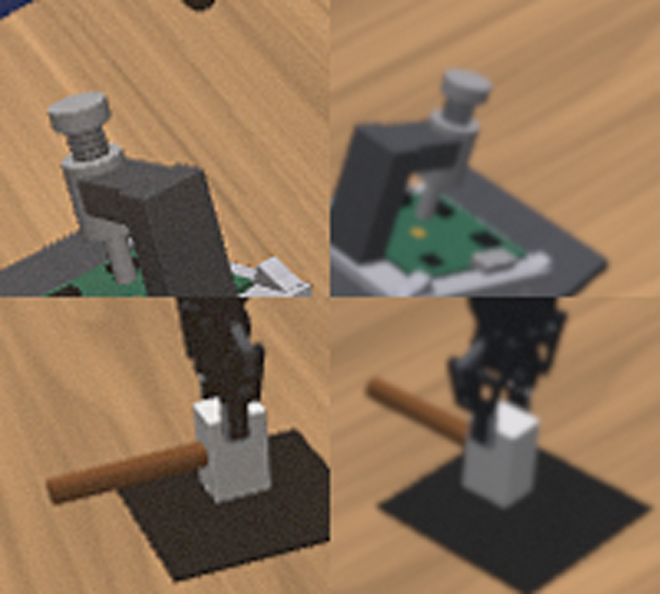

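The punch has sprung back and the brass lies flush at about (418,233). The mallet touched the pad upright at the same height it was gripped. I'll release it now.

Run:
```python
from vis import *
robot.move_gripper(.085); p=np.array(robot.observe()["position"])
robot.move_l(p+[0,0,.16],vel=.1); robot.hold(.5)
o=robot.observe(); print(o["time"],o["force"],o["width"])
a=robot.grab_frame("side")[110:210,100:240]; b=robot.grab_frame("scene")[100:200,250:390]
cv2.imwrite("pics/end.png",cv2.resize(np.hstack([a,b]),None,fx=2.8,fy=2.8))
```

```text
20.6417 [ 0.08057696 -0.20195463  1.13771208] 0.0851210121284608
```

View pics/end.png

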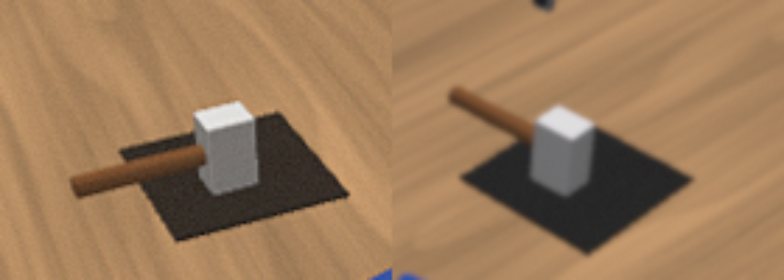

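The mallet stands upright on the pad at about (228,150) in the side half, and the gripper is clear.

```bash
python3 -c "
from cell import robot
print(robot.finish_job())"
```

```text
the job is handed in; nothing more can be done
None
```

I handed the job in at about 21 s of the 51 s allowed: the stand-off was pressed home with the mallet face square to the punch, the punch sprang back up, and the mallet stands upright on the pad; the hand-in returned no verdict, so this rests on my camera and force checks.

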